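Dispense one tube cap and nudge it onto the square mat

ROBOT

A 6-joint arm with a two-finger parallel gripper is mounted at the origin on the work surface. World frame = base frame: x ahead of the robot, y to its left, z up, the work surface at z = 0. Lengths are in m, angles in rad, forces in N, time in s.
With the tool pointing down it reaches from about 0.3 to 0.875 m from the base axis. Payload 6.4 kg.
Tool frame: the origin (TCP) lies between the finger pads; the fingertips stand 19 mm ahead of it and the grasp point (between the pads) is the TCP; z points along the fingers, y is the direction in which the jaws open and shut (so a half turn about z gives the same grasp; the last joint's range is limited). The gripper opens to 85 mm and grips with 20 to 120 N. Pads are 22 mm wide; open, the fingers measure 114 mm over their backs; the gripper's body (76 mm by 85 mm) begins 54 mm behind the grasp point. The pads swing forward as they close: fully open they stand 13 mm farther back than shut.
Start: joints at [-1.447, 0.181, 1.607, -0, 1.354, -0.206], TCP at [0.186, -0.544, 0.25] pointing down, gripper open.
Joint ranges: [-2.99, 2.99], [-0.89, 2.07], [0.3, 2.58], [-1.14, 4.28], [0, 2.63], [-3.12, 3.12]. Speed limits (rad/s): [2.57, 2.57, 3.01, 3.14, 3.14, 3.14].

INTERFACE

Orientations are given as a unit quaternion [w, x, y, z].
In Python, from bench import * gives the robot as it stands.
- The arm moves only by the tool apply_moves, never from a script. Its argument "moves" is a list that holds one entry, the list of rows, each a list of 7 numbers: the shift along the tool's x, y, z in cm, then the turn, a rotation vector about the tool's x, y, z in rad, then the opening, from 0 (shut) to 1 (fully open). A call has 1 to 8 rows; each row is the pose to reach, as a shift and turn from the pose commanded when the call began, along the tool's axes at that moment; what a row does not reach only later rows make up. A row lasts 1/10 s, in which the tool goes at most 50 mm and 8.59 degrees, less where a joint would pass 70% of its speed; a pose out of reach is approached as far as the arm can. A call with a gripper value outside its range is refused whole. The fingers move at their own pace and stop on an object; the grip force is fixed at half the most. Time passes only in rows, so rows that repeat a pose let the fingers close. It gives the time, the measured TCP pose, the force and the opening at its end, in the units of the state.
- get_obs(): the state, without advancing time (a new reading comes with each control period).
- camera(name): name is "scene" or "side" or "wrist"; returns the picture (384x512x3 uint8, red, green, blue); there is no depth.
- get_calibration(name): a dict with "vertical_fov" (degrees; the focal length in pixels is half the picture's height over the tangent of half this angle, whatever the lens; pixels are square), "cx", "cy" (the principal point, pixels), "R" (3x3) and "t" (3): a world point X has camera coordinates R X + t. Camera axes: x right, y down, z forward; pixel columns grow to the right and rows downward; lengths in m; the calibration is good to about 2 mm. A picture is of the moment at which its call begins: read the wrist's pose just before it. get_calibration takes no time and is no camera call; for the wrist camera it gives the pose at the moment of the call.
- hand_in(): hands the job in, once; it reports no verdict.
The state is a dict: "time_s": time; "q": joint angles; "dq": joint speeds; "joint_efforts": joint torques, N m; "eef_pos": TCP position; "eef_rot": TCP orientation; "wrist_force": force on the tool from outside, world axes, zero at the start; "torque": the same for the moment, N m; "opening": opening from 0.0 (shut) to 1.0 (fully open).
Only numpy, scipy, OpenCV 4.12 (cv2) and the standard library are available. Lean on these libraries where they do the work, as an engineer would, in place of code of your own. Each camera call takes 0.05 s, during which the arm holds its last target. There are 200 camera calls.

TASK

Press the black plunger of the cap dispenser fully down once and let it spring back up, so that a single white tube cap comes out of the slot. Then push that cap aside along the bench with the fingers until it lies wholly on the square mat (not the round one). Keep the cap flat on the bench without picking it up, leave the other caps in the dispenser, do not disturb the jar, the bottle or the tube rack, and finish clear of everything.

Things in the scene. Friction and masses are not known exactly. Their poses are not given: they have to be found in the camera images.
- dispenser: Fixed dispenser. Origin on the bench under the centre of the magazine; caps come out along its +x, y across, z up. Clear magazine without floor, 53 mm wide, 50 mm high, front face 26 mm from the origin, three caps stacked on the bench in it. White housing behind, 59 mm high, reaches 130 mm along -x and carries the plunger, 80 mm from the origin along -x.
- outlet (a point): Point on the open bench 91 mm from the dispenser's origin along its +x, ahead of the slot (37 mm wide, 16 mm high) at the foot of the magazine's front. Pressing the plunger drives a pusher 4 times as far, which shoves the bottom cap out to about here (a little farther if pressed fast); the pusher then springs back and the next cap drops down.
- plunger_top (a point): Centre of the top face of the plunger's round black head (38 mm diameter, 12 mm thick), 100 mm above the bench at rest; it moves straight down when pressed, 25 mm to the stop.
- plunger (a joint): Plunger travel in m: 0 up (rest), 0.025 fully down. Spring return; about 3 N to start and 9 to 12 N fully down.
- cap1_center (a point): Centre (half-way up, 6.5 mm above the bench when lying flat) of the bottom cap of the stack, the one that comes out: white ribbed plastic screw cap, a disc 34 mm in diameter and 13 mm high, about 20 g, z along its axis.
- cap2_center (a point): Centre of the second cap from the bottom, same size; must stay in the magazine (it drops to the bottom after the press).
- cap3_center (a point): Centre of the top (third) cap, same size; must stay in the magazine.
- square_mat: Target: thin dark square mat, 90 mm by 90 mm, stuck flush to the bench (0.6 mm, no edge to catch on), on one side of the outlet. Origin at its centre on the bench; x and y axes parallel to its sides.
- round_mat: Thin dark round mat, 90 mm in diameter, flush with the bench, on the other side of the outlet; not the target. Origin at its centre on the bench.
- jar: Loose amber jar, 48 mm in diameter, 65 mm high, standing ahead of the outlet. Origin at the centre of its underside. Leave alone.
- bottle: Loose clear bottle, 60 mm in diameter, 130 mm high, standing to the robot's left. Origin at the centre of its underside. Leave alone.
- tube_rack: Loose grey rack of six capped tubes, 100 by 70 mm, 92 mm high, standing to the robot's right. Origin at the centre of its underside. Leave alone.

How it is judged:
By the outcome, as a careful person would: the job done as asked, in the order asked, and still so for the second after the job is handed in, with the robot touching nothing.
It also fails if it takes over 43 s, if anything falls off the work surface, if the arm or the gripper's body presses on something with over 40 N, if the wrist force passes 120 N, or if a joint passes its speed limit or range.

## Working session

There is one attempt and no reset: what is moved stays moved. The work goes in short steps, Python scripts to look and compute and a tool call to move; the robot and the scene stay as the last step left them, time stands still between calls to the robot, and variables do not carry over. Pictures are saved under pics/ and viewed, about 8 in all and at most 12, crops included, and the job is handed in when it is done.

Besides the shell and the picture viewer there is one more tool, called as a command line: name --argument value ..., lists and objects as JSON in quotes. apply_moves: Moves the arm, as the interface text tells. Its arguments: {"type":"object","properties":{"moves":{"type":"array","items":{"type":"array","items":{"type":"array","items":{"type":"number"}}}}},"required":["moves"]}

```bash
ls; mkdir -p pics; python3 - <<'E'
from bench import *
import cv2
for n in("scene","side"):
    cv2.imwrite(f"pics/{n}0.png",camera(n)[:,:,::-1])
    print(n,get_calibration(n))
print(get_obs())
E
```

```text
pics
scene {'vertical_fov': 43.66568464428198, 'cx': 253.5998957098852, 'cy': 189.62715112357023, 'R': array([[-0.52525482,  0.85086497,  0.01166986],
       [ 0.72285043,  0.45338119, -0.52147172],
       [-0.44899292, -0.26546997, -0.85318876]]), 't': array([ 0.31288761, -0.37215389,  1.80392527])}
side {'vertical_fov': 46.0356151172399, 'cx': 256.9149700045235, 'cy': 196.1160656765035, 'R': array([[-0.99461638, -0.10310757,  0.01034804],
       [-0.08100238,  0.71130883, -0.69819651],
       [ 0.0646287 , -0.6952759 , -0.71583137]]), 't': array([0.53353855, 0.11533588, 1.41461007])}
{'time_s': 0.1, 'q': array([-1.44728841e+00,  1.81496900e-01,  1.60789679e+00,  3.99234343e-06,
        1.35381141e+00, -2.06316756e-01]), 'dq': array([ 0.00128207, -0.00300215, -0.00419061, -0.00077574,  0.0002829 ,
       -0.00063923]), 'joint_efforts': array([ 3.46686456e-04, -4.45876265e+01, -3.52239311e+01, -2.88353212e-04,
        4.14389768e-03,  5.05647483e-05]), 'eef_pos': array([ 0.18617924, -0.5435312 ,  0.24946269]), 'eef_rot': array([-8.05451790e-04,  9.86432500e-01,  1.64165380e-01,  3.53190207e-05]), 'wrist_force': array([ 0.00600716,  0.36902314, -0.41279721]), 'torque': array([ 0.01710941, -0.00676082,  0.03524112]), 'opening': 0.9964713974800778}
```

View pics/scene0.png

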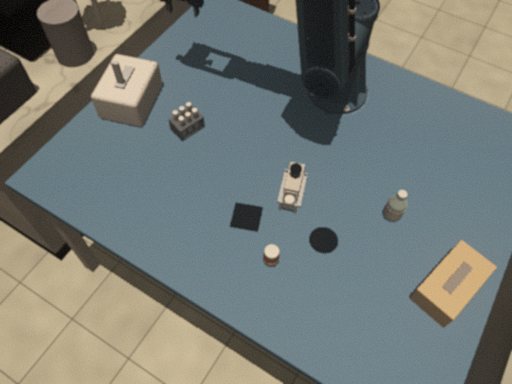

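View pics/side0.png

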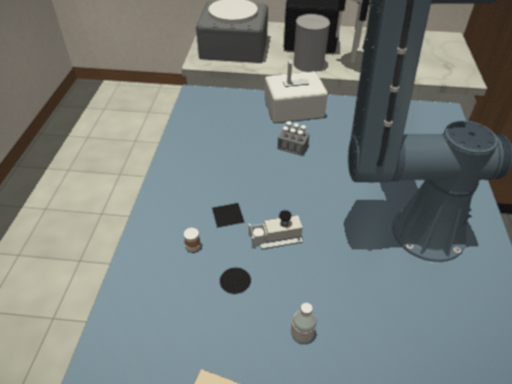

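The scene picture shows the plunger at about (296,170), the dispenser at (291,195), the square mat at (246,217), the round mat at (323,240) and the jar at (271,255). In the side picture they are at (285,216), (262,232), (228,215), (235,280) and (192,240). Next I'll zoom in to measure them.

```bash
python3 - <<'E'
import cv2,numpy as np
a=cv2.imread("pics/scene0.png")[150:275,220:350]
b=cv2.imread("pics/side0.png")[195:300,175:310]
f=lambda i:cv2.resize(i,None,fx=6,fy=6,interpolation=cv2.INTER_CUBIC)
A=f(a)[:,:];B=f(b)
# brighten; ticks each 10 px
for I,x0,y0 in((A,220,150),(B,175,195)):
    I[:]=np.clip(I*1.3+15,0,255)
    for k in range(0,I.shape[1],60): cv2.putText(I,str(x0+k//6),(k,10),0,.35,(0,255,255),1); I[:,k]=I[:,k]*.7
    for k in range(0,I.shape[0],60): cv2.putText(I,str(y0+k//6),(0,k+10),0,.35,(0,255,255),1); I[k]=I[k]*.7
cv2.imwrite("pics/a1.png",cv2.resize(A,None,fx=.79,fy=.79));cv2.imwrite("pics/b1.png",cv2.resize(B,None,fx=.93,fy=.93))
E
```

```text
(no output)
```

View pics/a1.png

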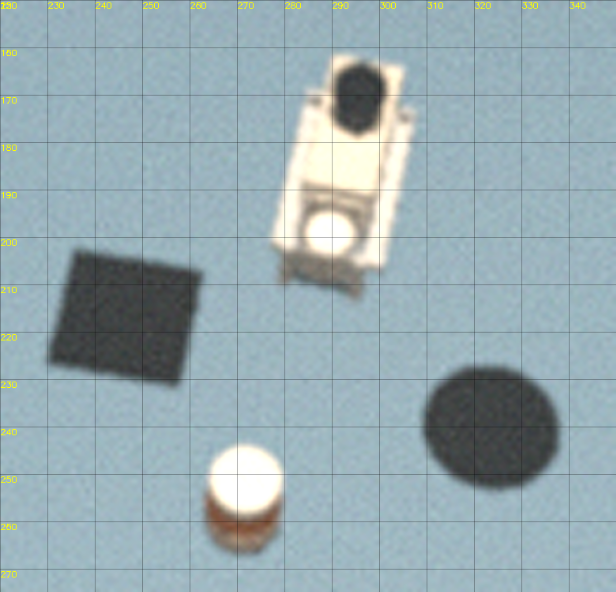

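View pics/b1.png

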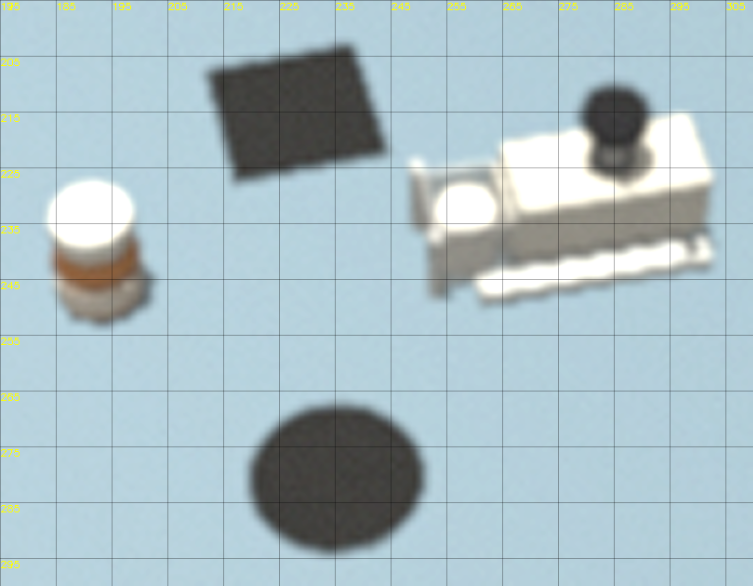

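Both crops give usable pixels. In the scene crop the plunger top is at (295,168), the top cap at (289,199), the square mat at (246,216) and the jar top at (271.5,251). I'll turn these into positions.

```bash
cat > h.py <<'E'
from bench import *
import numpy as np
def ray(n,u,v,z,H=384):
    c=get_calibration(n); f=H/2/np.tan(np.radians(c["vertical_fov"]/2))
    R,t=np.array(c["R"]),np.array(c["t"]); C=-R.T@t
    d=R.T@np.array([(u-c["cx"])/f,(v-c["cy"])/f,1]); return C+d*(z-C[2])/d[2]
E
python3 - <<'E'
from h import *
np.set_printoptions(precision=4,suppress=True)
S=dict(plunger=((358,86),.1),captop=((330,233),.039),round=((491,428),0),jar=((246,480),.065),s1=((77,250),0),s2=((201,270),0),s3=((178,385),0),s4=((50,362),0))
D=dict(plunger=((615,108),.1),captop=((465,207),.039),round=((337,478),0),jar=((90,214),.065),s1=((352,45),0),s2=((386,152),0),s3=((234,181),0),s4=((208,72),0))
m={}
for k in S:
    (x,y),z=S[k]; a=ray("scene",220+x/4.74-.4,150+y/4.74-.4,z)
    (x,y),z=D[k]; b=ray("side",175+x/5.58-.4,195+y/5.58-.4,z)
    print(k,a,b); m[k]=(a+b)/2
sq=sum(m[f"s{i}"] for i in(1,2,3,4))/4
d=m["captop"]-m["plunger"]; d[2]=0; print("len",np.linalg.norm(d)); d/=np.linalg.norm(d)
yaw=np.arctan2(d[1],d[0]); out=m["captop"]+.091*d
print("sq",sq,"yaw",yaw,"out",out)
L=np.array([-d[1],d[0]])
for k,p in dict(sq=sq,jar=m["jar"],rnd=m["round"],s1=m["s1"],s2=m["s2"],s3=m["s3"],s4=m["s4"]).items():
    e=(p-m["captop"])[:2]; print(k,e@d[:2],e@L)
E
```

```text
plunger [0.4528 0.063  0.1   ] [0.4486 0.0609 0.1   ]
captop [0.527 0.089 0.039] [0.5248 0.0865 0.039 ]
round [0.578  0.2417 0.    ] [0.5743 0.2396 0.    ]
jar [0.721  0.1374 0.065 ] [0.7176 0.1347 0.065 ]
s1 [ 0.6088 -0.0593  0.    ] [ 0.607  -0.0625  0.    ]
s2 [0.5773 0.0204 0.    ] [0.5766 0.0187 0.    ]
s3 [0.6596 0.0525 0.    ] [0.6591 0.0497 0.    ]
s4 [ 0.69   -0.0281  0.    ] [ 0.6881 -0.0313  0.    ]
len 0.07946946452737906
sq [ 0.6333 -0.005   0.    ] yaw 0.3303138715262385 out [0.612  0.1172 0.039 ]
sq 0.07153142266606846 -0.12255767868196728
jar 0.19863662847435115 -0.017023137322155456
rnd 0.09715566238917175 0.12836983069968833
s1 0.02935689628043909 -0.1671820314254682
s2 0.02616976409836607 -0.08108521124228507
s3 0.1143564110184001 -0.07793104471271049
s4 0.11624261926706839 -0.1640324273474053
```

apply_moves --moves '[[[44.7,-48.7,6,0,0,-1.571,0],[44.7,-48.7,6,0,0,-1.571,0],[44.7,-48.7,6,0,0,-1.571,0],[44.7,-48.7,6,0,0,-1.571,0],[44.7,-48.7,6,0,0,-1.571,0],[44.7,-48.7,6,0,0,-1.571,0],[44.7,-48.7,6,0,0,-1.571,0],[44.7,-48.7,6,0,0,-1.571,0]]]'

```text
time_s: 0.9
eef_pos: [0.3462, -0.1772, 0.2139]
eef_rot: [0.0, 0.72, 0.694, 0.0]
wrist_force: [1.3, -0.1, 0.3]
opening: -0.001
```

```bash
cat >> h.py <<'E'
from scipy.spatial.transform import Rotation as Ro
np.set_printoptions(precision=4,suppress=True)
def to(p,yaw):
    o=get_obs(); w,x,y,z=o["eef_rot"]; R=Ro.from_quat([x,y,z,w])
    T=Ro.from_euler("z",yaw)*Ro.from_euler("x",np.pi)
    print("t",o["time_s"],"pos",o["eef_pos"],"F",o["wrist_force"],"open",o["opening"])
    print("shift cm",R.inv().apply(np.array(p)-o["eef_pos"])*100,"rot",(R.inv()*T).as_rotvec())
E
python3 -c "
from h import *
to([.4507,.062,.13],.330+np.pi/2)"
```

```text
t 0.9 pos [ 0.3462 -0.1772  0.2139] F [ 1.256  -0.0605  0.2867] open -0.0006091654287359241
shift cm [24.2735  9.5863  8.39  ] rot [ 0.0004  0.0003 -0.3655]
```

apply_moves --moves '[[[24.3,9.6,3,0,0,-0.365,0],[24.3,9.6,3,0,0,-0.365,0],[24.3,9.6,3,0,0,-0.365,0],[24.3,9.6,3,0,0,-0.365,0],[24.3,9.6,3,0,0,-0.365,0],[24.3,9.6,3,0,0,-0.365,0],[24.3,9.6,3,0,0,-0.365,0],[24.3,9.6,3,0,0,-0.365,0]]]'

```text
time_s: 1.7
eef_pos: [0.4514, 0.0593, 0.1838]
eef_rot: [-0.0, 0.584, 0.812, -0.0]
wrist_force: [-0.5, -0.8, 0.0]
opening: 0.001
```

```bash
python3 -c "
from h import *
to([.4507,.062,.125],.330+np.pi/2)"
```

```text
t 1.7 pos [0.4514 0.0593 0.1838] F [-0.4909 -0.8193  0.0465] open 0.0012391441079777476
shift cm [0.282  0.0237 5.8834] rot [-0.0012  0.0001 -0.0054]
```

apply_moves --moves '[[[0.3,0,3,0,0,0,0],[0.3,0,5,0,0,0,0],[0.3,0,5.9,0,0,0,0],[0.3,0,5.9,0,0,0,0]]]'

```text
time_s: 2.1
eef_pos: [0.45, 0.0614, 0.1243]
eef_rot: [-0.001, 0.585, 0.811, -0.001]
wrist_force: [0.1, 0.2, 0.6]
opening: -0.002
```

```bash
python3 - <<'E'
from h import *
import cv2
f=lambda i:cv2.resize(i[:,:,::-1],(400,400),interpolation=2)
cv2.imwrite("pics/c.png",np.hstack([f(camera("scene")[130:230,240:340]),f(camera("side")[170:270,220:320])]))
to([.4507,.062,.092],.330+np.pi/2)
E
```

```text
t 2.2 pos [0.4515 0.0616 0.1259] F [ 0.1526  0.8647 -0.1048] open 0.00023020868759995563
shift cm [ 0.0591 -0.0638  3.3919] rot [ 0.0008  0.0005 -0.0075]
```

View pics/c.png

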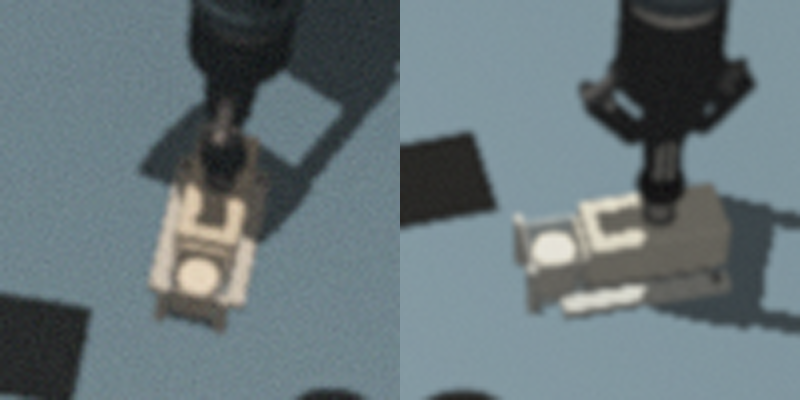

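In both views the shut fingers are centred just above the plunger head. I'll press it at a moderate speed.

apply_moves --moves '[[[0,0,0.6,0,0,0,0],[0,0,1.0,0,0,0,0],[0,0,1.4,0,0,0,0],[0,0,1.8,0,0,0,0],[0,0,2.2,0,0,0,0],[0,0,2.6,0,0,0,0],[0,0,2.9,0,0,0,0],[0,0,3.1,0,0,0,0]]]'

```text
time_s: 3.0
eef_pos: [0.4527, 0.0622, 0.0956]
eef_rot: [0.002, 0.584, 0.812, 0.001]
wrist_force: [-0.8, -0.7, 10.3]
opening: 0.001
```

apply_moves --moves '[[[0,0,0.15,0,0,0,0],[0,0,0.3,0,0,0,0],[0,0,0.3,0,0,0,0]]]'

```text
time_s: 3.3
eef_pos: [0.4529, 0.0622, 0.0939]
eef_rot: [0.002, 0.584, 0.812, 0.001]
wrist_force: [-6.1, -1.7, 24.3]
opening: -0.001
```

At the stop: the force has jumped to 24 N. I'll release and lift.

apply_moves --moves '[[[0,0,-1,0,0,0,0],[0,0,-2,0,0,0,0],[0,0,-3,0,0,0,0],[0,0,-6,0,0,0,0],[0,0,-9,0,0,0,0],[0,0,-9,0,0,0,0]]]'

```text
time_s: 3.9
eef_pos: [0.4536, 0.0624, 0.1855]
eef_rot: [0.003, 0.584, 0.812, 0.002]
wrist_force: [0.3, 0.6, -0.5]
opening: -0.006
```

```bash
python3 - <<'E'
from h import *
import cv2
f=lambda i:cv2.resize(i[:,:,::-1],(400,400),interpolation=2)
cv2.imwrite("pics/d.png",np.hstack([f(camera("scene")[160:260,230:330]),f(camera("side")[180:280,180:280])]))
to([.4507,.062,.092],.330+np.pi/2)
E
```

```text
t 4.0 pos [0.4513 0.0626 0.1819] F [ 0.349  -0.055  -0.7737] open 0.0034133426179439566
shift cm [-0.0315 -0.0928  8.9852] rot [ 0.0016  0.0007 -0.0059]
```

View pics/d.png

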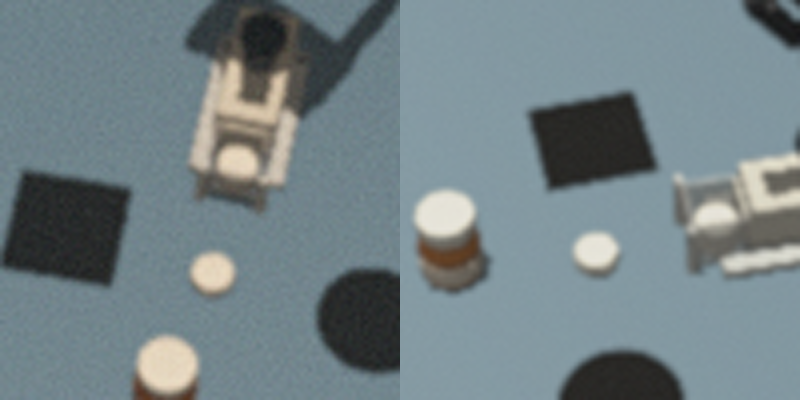

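One cap is out and lying flat, with its top at (283,227) in the scene and (329,242) in the side view, counted from the crop corners. The other caps are still in the magazine.

```bash
python3 - <<'E'
from h import *
a=ray("scene",230+213/4-.4,160+270/4-.4,.013);b=ray("side",180+(596-400)/4-.4,180+248/4-.4,.013)
c=(a+b)/2;print(a,b)
d=np.array([np.cos(.33),np.sin(.33)]);L=np.array([-d[1],d[0]])
sq=np.array([.6333,-.005]); e=c[:2]-[.5259,.0878]; print("cap disp",e@d,e@L)
u=sq-c[:2];D=np.linalg.norm(u);u/=D;print("dir",u,D,"yaw dev",np.arctan2(u[1],u[0])+np.pi/2-.33)
# tool: jaws perpendicular to u
yaw=np.arctan2(u[1],u[0])+np.pi
for s in(-.055,D-.02): print("tcp at",c[:2]+u*s)
to([*(c[:2]-u*.055),.12],yaw)
E
```

```text
[0.612  0.1166 0.013 ] [0.6108 0.1134 0.013 ]
cap disp 0.08971131745910847 -0.0019803909589583245
dir [ 0.1794 -0.9838] 0.12197661996403392 yaw dev -0.1495821641930541
tcp at [0.6015 0.1691]
tcp at [0.6297 0.0147]
t 4.0 pos [0.4513 0.0626 0.1819] F [ 0.349  -0.055  -0.7737] open 0.0034133426179439566
shift cm [ 5.3151 17.6217  6.2104] rot [0.0017 0.0006 0.1437]
```

apply_moves --moves '[[[5.3,17.6,0,0,0,0.144,0.24],[5.3,17.6,0,0,0,0.144,0.24],[5.3,17.6,0,0,0,0.144,0.24],[5.3,17.6,0,0,0,0.144,0.24],[5.3,17.6,0,0,0,0.144,0.24],[5.3,17.6,6,0,0,0.144,0.24],[5.3,17.6,12,0,0,0.144,0.24],[5.3,17.6,12,0,0,0.144,0.24]]]'

```text
time_s: 4.8
eef_pos: [0.5954, 0.168, 0.0544]
eef_rot: [-0.004, 0.641, 0.768, -0.004]
wrist_force: [-1.0, -0.1, 0.1]
opening: 0.243
```

```bash
python3 -c "
from h import *
yaw=np.arctan2(-.9838,.1794)+np.pi
to([.6015,.1691,.025],yaw)"
```

```text
t 4.8 pos [0.5954 0.168  0.0544] F [-0.9708 -0.069   0.0894] open 0.24289909640152058
shift cm [-0.0037  0.6478  2.9291] rot [-0.011  -0.0009 -0.0004]
```

apply_moves --moves '[[[0,0,1,0,0,0,0.24],[0,0,2,0,0,0,0.24],[0,0,2.5,0,0,0,0.24],[0,0,2.5,0,0,0,0.24],[0,0,2.5,0,0,0,0.24]]]'

```text
time_s: 5.3
eef_pos: [0.6018, 0.1689, 0.0374]
eef_rot: [0.001, 0.641, 0.768, 0.001]
wrist_force: [-0.1, -0.2, 0.8]
opening: 0.236
```

```bash
python3 -c "
from h import *
yaw=np.arctan2(-.9838,.1794)+np.pi
to([.6015,.1691,.025],yaw)"
```

```text
t 5.3 pos [0.6018 0.1689 0.0374] F [-0.118  -0.2098  0.7614] open 0.23620951514886937
shift cm [ 0.0266 -0.0332  1.24  ] rot [ 0.0021  0.0002 -0.0004]
```

apply_moves --moves '[[[0,0,0.8,0,0,0,0.24],[0,0,1.2,0,0,0,0.24],[-1,0,1.2,0,0,0,0.24],[-2,0,1.2,0,0,0,0.24],[-2.6,0,1.2,0,0,0,0.24],[-3.2,0,1.2,0,0,0,0.24],[-3.8,0,1.2,0,0,0,0.24],[-4.4,0,1.2,0,0,0,0.24]]]'

```text
time_s: 6.1
eef_pos: [0.609, 0.125, 0.0243]
eef_rot: [0.0, 0.641, 0.768, 0.0]
wrist_force: [0.1, 0.6, 0.5]
opening: 0.244
```

apply_moves --moves '[[[-0.7,0,0,0,0,0,0.24],[-1.4,0,0,0,0,0,0.24],[-2.1,0,0,0,0,0,0.24],[-2.8,0,0,0,0,0,0.24],[-3.5,0,0,0,0,0,0.24],[-4.2,0,0,0,0,0,0.24],[-4.6,0,0,0,0,0,0.24],[-5,0,0,0,0,0,0.24]]]'

```text
time_s: 6.9
eef_pos: [0.6178, 0.0759, 0.0241]
eef_rot: [-0.0, 0.641, 0.768, -0.0]
wrist_force: [0.7, 0.5, 1.1]
opening: 0.241
```

```bash
python3 - <<'E'
from h import *
import cv2
f=lambda i:cv2.resize(i[:,:,::-1],(400,400),interpolation=2)
cv2.imwrite("pics/e.png",np.hstack([f(camera("scene")[160:260,220:320]),f(camera("side")[180:280,180:280])]))
u=np.array([.1794,-.9838]);to([*(np.array([.6333,-.005])-.0247*u),.025],np.arctan2(u[1],u[0])+np.pi)
E
```

```text
t 7.0 pos [0.6179 0.0759 0.0242] F [ 0.1449 -0.443   0.6842] open 0.23940139302278438
shift cm [-5.7622  0.0689 -0.0839] rot [ 0.0001  0.0001 -0.0008]
```

View pics/e.png

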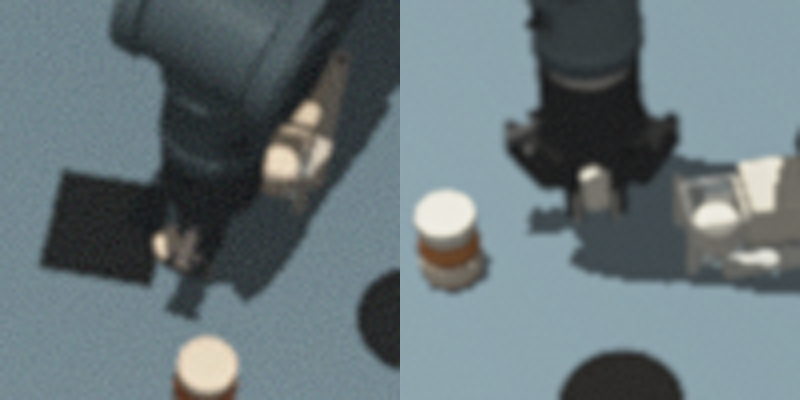

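The cap is held between the two fingertips, at the mat's edge (scene crop (160,245)). It's moving as planned, with 5.7 cm left to push.

apply_moves --moves '[[[-0.7,0,0,0,0,0,0.24],[-1.4,0,0,0,0,0,0.24],[-2.1,0,0,0,0,0,0.24],[-2.8,0,0,0,0,0,0.24],[-3.5,0,0,0,0,0,0.24],[-4,0,0,0,0,0,0.24],[-4.4,0,0,0,0,0,0.24],[-4.7,0,0,0,0,0,0.24]]]'

```text
time_s: 7.8
eef_pos: [0.6263, 0.0297, 0.0241]
eef_rot: [0.0, 0.641, 0.768, 0.0]
wrist_force: [-0.8, -0.5, 0.6]
opening: 0.242
```

apply_moves --moves '[[[-0.4,0,0,0,0,0,0.24],[-0.7,0,0,0,0,0,0.24],[-0.9,0,0,0,0,0,0.24],[-0.9,0,0,0,0,0,0.24],[0.5,0,0,0,0,0,0.24],[2,0,0,0,0,0,0.24],[4,0,0,0,0,0,0.24],[4,0,0,0,0,0,0.24]]]'

```text
time_s: 8.6
eef_pos: [0.6177, 0.0732, 0.0239]
eef_rot: [-0.001, 0.639, 0.769, -0.0]
wrist_force: [0.4, -1.1, 0.3]
opening: 0.24
```

apply_moves --moves '[[[0,0,-5,0,0,0,0.24],[0,0,-10,0,0,0,0.24],[0,0,-15,0,0,0,0.24],[7,0,-20,0,0,0,0.24],[14,0,-20,0,0,0,0.24],[14,0,-20,0,0,0,0.24],[14,0,-20,0,0,0,0.24],[14,0,-20,0,0,0,0.24]]]'

```text
time_s: 9.4
eef_pos: [0.5933, 0.209, 0.2245]
eef_rot: [0.0, 0.639, 0.769, 0.0]
wrist_force: [-0.2, -1.0, -0.8]
opening: 0.241
```

```bash
python3 - <<'E'
from h import *
import cv2
f=lambda i:cv2.resize(i[:,:,::-1],(400,400),interpolation=2)
cv2.imwrite("pics/f.png",np.hstack([f(camera("scene")[160:260,220:320]),f(camera("side")[180:280,180:280])]))
to([.63,0,.1],0)
E
```

```text
t 9.5 pos [0.5937 0.2068 0.2235] F [-0.9935 -0.8372 -0.3501] open 0.24440246276648026
shift cm [-20.986   -0.1196  12.3639] rot [-0.0003  0.0012  1.751 ]
```

View pics/f.png

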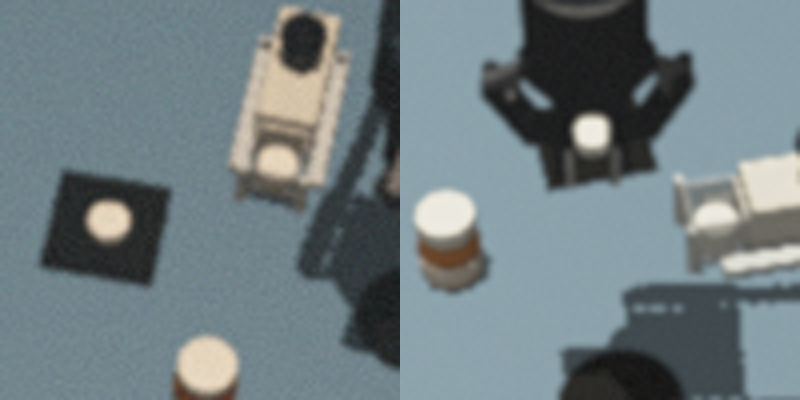

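The cap is lying flat near the middle of the square mat (scene crop (109,220)). The plunger is back up, the jar hasn't moved, and the arm is clear and high.

```bash
python3 -c "
from bench import *
print(hand_in())"
```

```text
the job is handed in; nothing more can be done
None
```

I pressed the plunger once and pushed the single cap onto the square mat, then handed the job in at about 9.5 s; the hand-in gives no verdict.

- **Press:** the plunger went down to its stop, where the wrist force read about 24 N, and sprang back up when released. One cap came out, about 90 mm ahead of the dispenser's origin.
- **Push:** I slid the cap about 12 cm along the bench between the two partly open fingertips, without gripping or lifting it.
- **Final pictures:** the cap lies flat near the centre of the square mat, with mat visible all round it. The plunger is up and the jar looks to be in its original place.
- **Arm:** it finished about 0.22 m up and clear of everything, with the wrist force near zero.
- **Not checked at the end:** the final crops didn't include the bottle or the rack, but I kept the arm well away from both. I also couldn't count the caps left in the magazine; I could only see that its top one is there.

No check failed. The two cameras agreed to within about 5 mm.

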